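Hook a bench bracket into the slotted rack and press it down until it locks

TASK

Hang the loose steel bracket in the free upper pair of slots of the slotted rack, above the bracket that already hangs there: put its two hooked tabs through the slots, then press it down until it is fully home and the sprung brass catch (a small bolt) snaps out over the top edge of its back plate. Feel your way and do not force it, let go of it when it is locked, and leave the white box and the little bottle where they stand.

Things in the scene. Friction and masses are not known exactly. Their poses are not given: they have to be found in the camera images.
- bracket_grip (a point): Loose steel bracket, 250 g, standing upright on its ledge: grip point in the middle of its centre web, 48 mm above the underside, 36 mm in front of the back plate's rear face. x: to the rear (the way the tabs point), y: along the plate, z: up. Web 12 mm thick (y), 4 to 56 mm in front of the rear face, top 60 mm above the underside: take it across y from above.
- bracket: The same bracket; origin on its underside at the middle of the back plate's rear face, axes as above. Plate 90 wide (y) x 60 high x 5 mm thick; ledge at the bottom 90 wide, 75 deep (to -x), 5 mm thick, with a 12 mm high front lip.
- bracket_tabs (a point): Half-way between the bracket's two hooked tabs, at the plate's rear face, level with the underside of the tab necks, 44 mm above the bracket's underside. Tabs at y = -30 and +30 mm, 8 mm wide, necks 6 mm high reaching 12 mm to the rear; a lip at the end of each hangs 10 mm below the neck, leaving a 7 mm throat to the plate; so once hung and let go it sags some 4 degrees.
- rack: Fixed slotted rack: grey upright sheet 130 wide, 4 mm thick, top about 230 mm above the bench, on a dark base 150 mm wide. Origin on the bench under the middle of the sheet's front face; x into the sheet, y along it, z up. A like bracket hangs in its lower slots (75 mm deep, top about 90 mm above the bench). Pressing a bracket against the rack with more than 40 N bends the tabs.
- upper_slots (a point): Half-way between the two free upper slots, on the sheet's front face, at the nominal height of their bottom edges, 174 mm above the bench. Slots at y = -30 and +30 mm, 14 wide, 40 mm high, open behind. Axes as the rack. The sheet is screwed on up to 10 mm higher or lower than nominal, which is not measured: a bracket's exact home height must be felt. Tabs enter with necks 10 to 34 mm over the edge.
- catch (a joint): Sprung brass bolt 18 wide (y), 14 mm high, mid-sheet (y = 0), its underside 17.5 mm above the slots' bottom edges. Value: m pushed in; 0 = out (5 mm proud), most 0.008. It takes 4 N to start, 6 N at 5 mm. The plate pushes it in as the tabs enter and slides down over it; let go half-way, the bracket does not stay. It springs out to 0 over the plate's top edge only when the bracket is fully down.
- white_box_mid (a point): Bystander: loose white card box 62 x 72 x 42 mm; its centre. The bracket stands on one side, left or right, and the box on the other.
- oil_bottle_mid (a point): Bystander: loose small bottle, 29 mm in diameter, 82 mm tall; its centre.

How it is judged:
On the way:
1. the tabs are through the upper slots, with the back plate against the sheet and pushing the catch in (x of bracket_grip in the frame of rack between -0.04 and -0.03 m and y of bracket_grip in the frame of rack between -0.006 and 0.006 m and z of bracket_grip in the frame of rack between 0.17 and 0.225 m and value of joint catch above 0.0022 m), for 0.1 s.
At the end, for the whole second after the job is handed in: Bracket locked in the upper slots: grip point 32-42 mm in front of the sheet, within 6 mm of its middle, 162-190 mm above the bench (the sheet height varies by 10 mm), upright within 5.5 and square within 6.5 degrees, catch out to within 1.5 mm of 0, bracket at rest (x of bracket_grip in the frame of rack between -0.042 and -0.032 m and y of bracket_grip in the frame of rack between -0.006 and 0.006 m and z of bracket_grip in the frame of rack between 0.162 and 0.19 m and value of joint catch below 0.0015 m and angle between bracket_grip's own z axis and vertical below 0.1 rad and angle between the x axis of bracket_grip and the x axis of rack, either way round below 0.12 rad and linear speed of bracket below 0.02 m/s); the robot touches nothing.
It fails at once if the bracket is pressed against the rack with more than 40 N (contact force between bracket and rack above 40 N).
It fails at once if the white box or the small bottle is moved by more than 20 mm (distance of any of white_box_mid, oil_bottle_mid from where it was at the start of the episode above 0.02 m).
It also fails if it takes over 45 s, if anything falls off the work surface, if the arm or the gripper's body presses on something with over 40 N, if the wrist force passes 120 N, or if a joint passes its speed limit or range.

ROBOT

A 6-joint arm with a two-finger parallel gripper is mounted at the origin on a cart in front of the work surface, level with it; the furniture and walls round the work are solid. World frame = base frame: x ahead of the robot, y to its left, z up, the work surface at z = 0. Lengths are in m, angles in rad, forces in N, time in s.
With the tool pointing down it reaches from about 0.35 to 0.975 m from the base axis. Payload 4.9 kg.
Tool frame: the origin (TCP) lies on the mounting face of the last link; the fingertips stand 173 mm ahead of it and the grasp point (between the pads) lies 155 mm ahead of it; z points along the fingers, y is the direction in which the jaws open and shut (so a half turn about z gives the same grasp; the last joint's range is limited). The gripper opens to 85 mm and grips with 20 to 120 N. Pads are 22 mm wide; open, the fingers measure 114 mm over their backs; the gripper's body (76 mm by 85 mm) begins 54 mm behind the grasp point. The pads swing forward as they close: fully open they stand 13 mm farther back than shut.
Start: joints at [1.055, 0.053, 1.613, -0, 1.476, -0.119], TCP at [0.242, 0.576, 0.405] pointing down, gripper open.
Joint ranges: [-3.01, 3.01], [-1.01, 2.22], [0.06, 2.58], [-1.02, 4.17], [0.09, 2.62], [-3.14, 3.14]. Speed limits (rad/s): [2.57, 2.57, 3.14, 3.14, 3.14, 3.14].

INTERFACE

Orientations are given as a rotation vector (axis times angle).
In Python, from station import ctrl gives the robot as it stands. The module is installed in compiled form; this text tells all that it offers.
- The arm moves only by the tool jog_arm, never from a script. Its argument "steps" is a list of rows, each a list of 2 entries, a list of its own where there are three numbers: the shift along the tool's x, y, z in cm, then the turn, a rotation vector about the tool's x, y, z in degrees. In form: [[[tx, ty, tz], [rx, ry, rz]], ...]. A call has 1 to 8 rows; each row shifts and turns the pose as measured when the row begins, along the tool's axes as they then stand; what a row does not reach is not made up. A row lasts 1/10 s, in which the tool goes at most 50 mm and 8.59 degrees, less where a joint would pass 70% of its speed; a pose out of reach is approached as far as the arm can. A call is refused whole if a number of a shift passes 5 or a number of a turn 8.59, either way. A call with a gripper value outside its range is refused whole. "fingers" is the gripper command: -1 is shut, 1 is fully open, values between are in proportion, set as the call begins (left out, the last holds). The fingers move at their own pace and stop on an object; "grip_force" is the grip in N (left out, the last holds). Time passes only in rows, so rows that do not move let the fingers close. It gives the time, the measured TCP pose, the force and the opening at its end, in the units of the state.
- ctrl.get_obs(): the state, without advancing time (a new reading comes with each control period).
- ctrl.get_image(name): name is "side" or "top"; returns the picture (420x560x3 uint8, red, green, blue); there is no depth.
- ctrl.camera_info(name): a dict with "K" (3x3 intrinsics, pixels), "camera_from_world" (4x4, takes a point from world to camera coordinates). Camera axes: x right, y up, looking along -z (the intrinsics and any distortion apply to the point x, -y, -z); pixel columns grow to the right and rows downward; lengths in m; the calibration is good to about 2 mm. A picture is of the moment at which its call begins. camera_info takes no time and is no camera call.
- ctrl.finish_job(): hands the job in, once; it reports no verdict.
The state is a dict: "t": time; "q": joint angles; "dq": joint speeds; "effort": joint torques, N m; "tool_pos": TCP position; "tool_rot": TCP orientation; "contact_force": force on the tool from outside, world axes, zero at the start; "wrist_torque": the same for the moment, N m; "opening": finger opening in m.
Only numpy, scipy, OpenCV 4.12 (cv2) and the standard library are available. Lean on these libraries where they do the work, as an engineer would, in place of code of your own. Each camera call takes 0.05 s, during which the arm holds its last target.

## Working session

There is one attempt and no reset: what is moved stays moved. The work goes in short steps, Python scripts to look and compute and a tool call to move; the robot and the scene stay as the last step left them, time stands still between calls to the robot, and variables do not carry over. Pictures are saved under pics/ and viewed, and the job is handed in when it is done.

Besides the shell and the picture viewer there is one more tool, called as a command line: name --argument value ..., lists and objects as JSON in quotes. jog_arm: Moves the arm, as the interface text tells. Its arguments: {"type":"object","properties":{"steps":{"type":"array","items":{"type":"array"}},"fingers":{"type":"number"},"grip_force":{"type":"number"}},"required":["steps"]}

```bash
mkdir -p pics
python3 - <<'E'
from station import ctrl
import cv2, numpy as np
np.set_printoptions(precision=4,suppress=True)
print(ctrl.get_obs())
for n in("side","top"):
    cv2.imwrite(f"pics/{n}0.png",ctrl.get_image(n)[:,:,::-1]); c=ctrl.camera_info(n); print(n,c)
    T=np.array(c["camera_from_world"]); print("campos",-T[:3,:3].T@T[:3,3])
E
```

```text
{'t': 0.0, 'q': array([ 1.055 ,  0.0533,  1.6143,  0.    ,  1.476 , -0.119 ]), 'dq': array([-0.0001, -0.0004, -0.0017,  0.    , -0.0008, -0.0001]), 'effort': array([  0.0025, -39.3673, -37.0188,   0.0001,   0.0069,   0.    ]), 'tool_pos': array([0.2414, 0.5762, 0.4035]), 'tool_rot': array([-0.619 , -3.0793,  0.003 ]), 'contact_force': array([-0.1985, -0.2342,  0.1434]), 'wrist_torque': array([-0.0223,  0.0339,  0.0371]), 'opening': 0.08567327934065176}
side {'K': array([[506.3056,   0.    , 280.3552],
       [  0.    , 506.3056, 217.9339],
       [  0.    ,   0.    ,   1.    ]]), 'camera_from_world': array([[ 0.9948, -0.1013,  0.0079, -0.5454],
       [ 0.0542,  0.5944,  0.8024, -0.1354],
       [-0.086 , -0.7978,  0.5968, -0.9945],
       [ 0.    ,  0.    ,  0.    ,  1.    ]])}
campos [ 0.4644 -0.7682  0.7064]
top {'K': array([[404.8058,   0.    , 279.6975],
       [  0.    , 404.8058, 208.3158],
       [  0.    ,   0.    ,   1.    ]]), 'camera_from_world': array([[ 0.0073, -1.    , -0.0013,  0.0017],
       [ 0.989 ,  0.007 ,  0.1479, -0.5659],
       [-0.1479, -0.0024,  0.989 , -0.9114],
       [ 0.    ,  0.    ,  0.    ,  1.    ]])}
campos [0.4248 0.0035 0.9851]
```

View pics/side0.png

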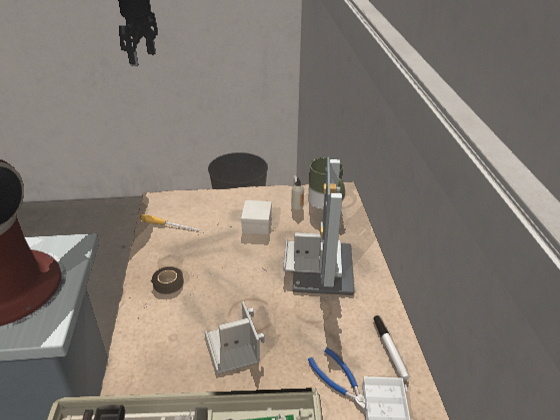

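View pics/top0.png

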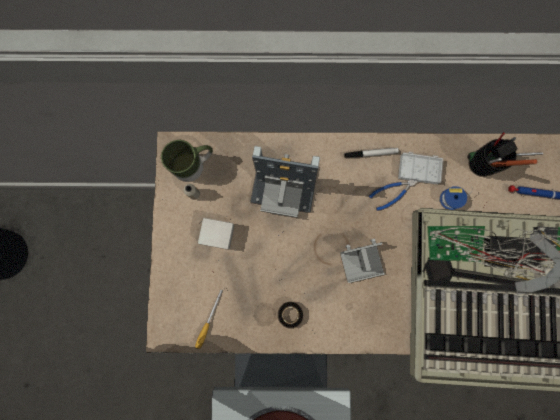

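Run:
```python
import cv2
s=cv2.imread("pics/side0.png");t=cv2.imread("pics/top0.png")
def z(im,x0,y0,w,h,k,n):
    cv2.imwrite(n,cv2.resize(im[y0:y0+h,x0:x0+w],None,fx=k,fy=k,interpolation=cv2.INTER_CUBIC))
z(s,265,145,110,155,3.8,"pics/s_rack.png");z(s,195,295,80,80,7,"pics/s_br.png")
z(t,240,140,90,85,7,"pics/t_rack.png");z(t,330,230,65,60,9,"pics/t_br.png")
```

```text
(no output)
```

View pics/s_rack.png

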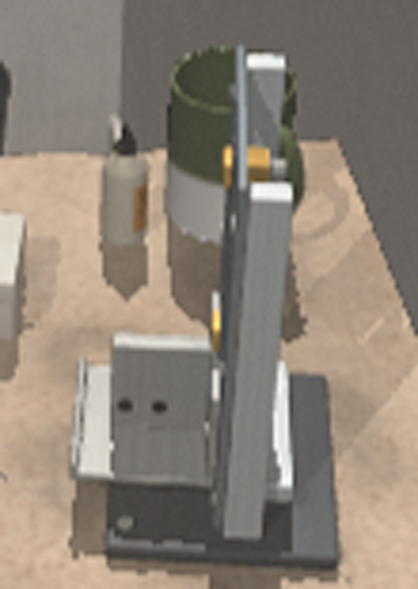

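View pics/s_br.png

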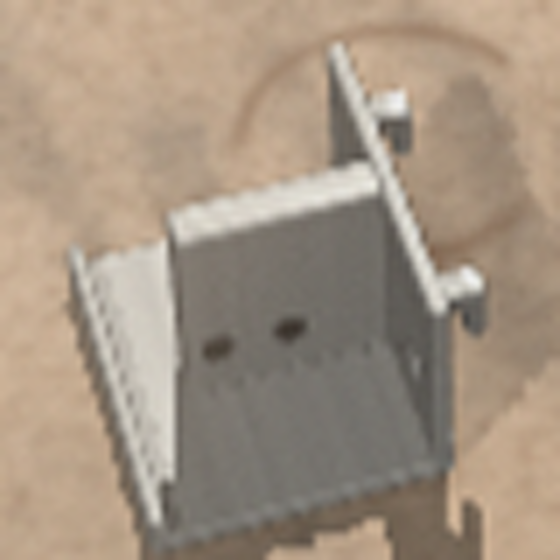

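View pics/t_rack.png

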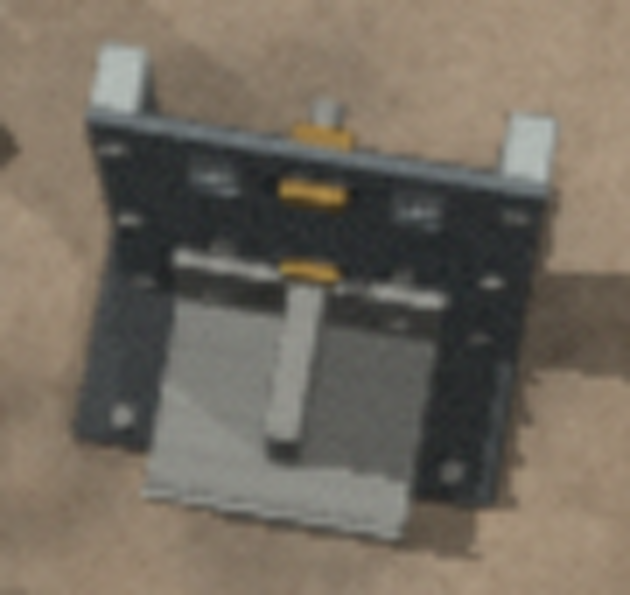

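View pics/t_br.png

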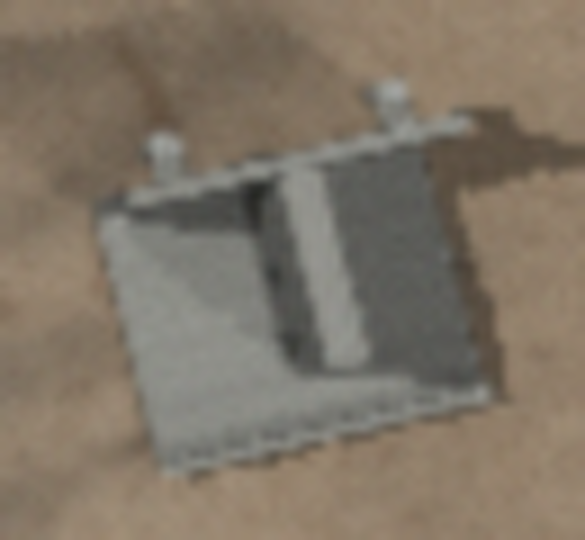

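Run:
```python
import cv2
s=cv2.imread("pics/side0.png")
def z(im,x0,y0,w,h,k,n):
    cv2.imwrite(n,cv2.resize(im[y0:y0+h,x0:x0+w],None,fx=k,fy=k,interpolation=cv2.INTER_CUBIC))
z(s,310,150,45,60,10,"pics/s_ra2.png");z(s,280,225,80,75,8,"pics/s_rb2.png")
```

```text
(no output)
```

View pics/s_ra2.png

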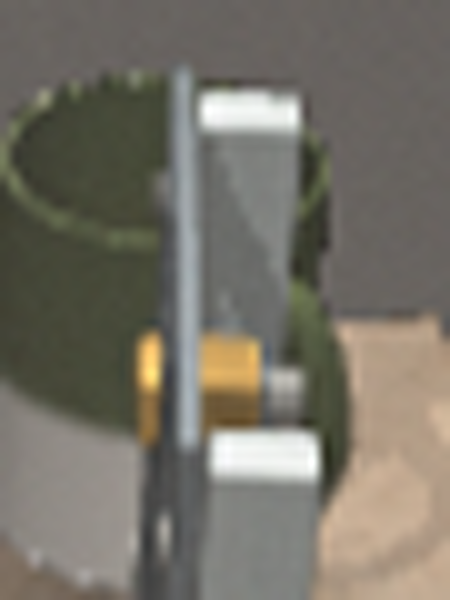

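View pics/s_rb2.png

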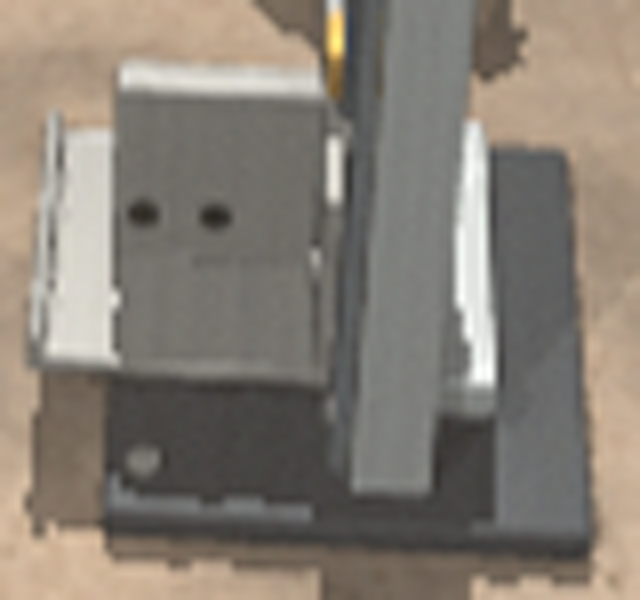

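```bash
cat > fit.py <<'E'
import numpy as np
from station import ctrl
C={n:ctrl.camera_info(n) for n in("side","top")}
def proj(n,P):
    T=np.array(C[n]["camera_from_world"]);p=P@T[:3,:3].T+T[:3,3]
    p=np.c_[p[:,0],-p[:,1],-p[:,2]]@np.array(C[n]["K"]).T
    return p[:,:2]/p[:,2:]
def W(p,L): 
    c,s=np.cos(p[2]),np.sin(p[2]);L=np.array(L,float)/1000
    return np.c_[p[0]+c*L[:,0]-s*L[:,1],p[1]+s*L[:,0]+c*L[:,1],L[:,2]]
def px(z,off,k): return (np.array(z,float)+.5)/k-.5+np.array(off)
E
cat > f1.py <<'E'
from fit import *
from scipy.optimize import least_squares
np.set_printoptions(precision=4,suppress=True)
def fit(obs,p0,dz):
    def r(p):
        o=[]
        for n,L,u in obs:
            P=W(p,L)
            if dz: P[:,2]+=p[3]
            o.append(proj(n,P)-u)
        return np.vstack(o).ravel()
    s=least_squares(r,p0,loss="soft_l1");J=s.jac
    print(s.x,"sd(1px)",np.sqrt(np.diag(np.linalg.inv(J.T@J))));print(r(s.x).reshape(-1,2).round(1).tolist());return s.x
print("bracket")
fit([("top",[[-2.5,45,60],[-2.5,-45,60],[-56,0,60]],px([[112,203],[468,125],[347,362]],(330,230),9)),
 ("side",[[-2.5,-45,60],[-2.5,45,60],[-56,-6,60],[-56,6,60],[0,-45,0],[-75,-45,0]],px([[440,303],[337,48],[178,240],[168,215],[445,470],[150,545]],(195,295),7))],[.4,-.2,.2],0)
print("rack")
fit([("top",[[0,65,230],[0,-65,230],[-5,9,205.5],[-5,-9,205.5]],px([[92,126],[545,195],[280,186],[346,197]],(240,140),7)),
 ("side",[[0,-65,230],[0,65,230],[4,-65,230],[4,65,230],[-5,9,205.5]],px([[178,447],[174,68],[197,447],[190,68],[138,335]],(310,150),10))],[.6,0,-.15,0],1)
E
python3 f1.py
```

```text
bracket
[ 0.4792 -0.1819  0.2274] sd(1px) [0.0009 0.001  0.0176]
[[0.9, -1.4], [-0.4, -1.4], [-0.2, -0.2], [-0.3, 0.7], [-0.3, -1.2], [-0.7, 0.1], [-1.0, -1.6], [1.1, -0.1], [-0.2, 1.1]]
rack
[ 0.6297 -0.004  -0.167  -0.003 ] sd(1px) [0.0008 0.0012 0.0134 0.0012]
[[-1.0, -1.9], [0.8, -0.4], [0.3, 0.1], [-0.2, 0.1], [-0.4, 0.2], [-0.5, -0.1], [0.1, 0.3], [-0.0, 0.0], [-0.2, -0.1]]
```

```bash
cat > go.py <<'E'
import sys
from fit import *
from scipy.spatial.transform import Rotation as Ro
np.set_printoptions(precision=3,suppress=True)
def state():
    o=ctrl.get_obs();return o,Ro.from_rotvec(o["tool_rot"])
def target_R(yaw,flip): # tool x along object +x (flip 0) or -x
    x=np.array([np.cos(yaw),np.sin(yaw),0])*(1 if not flip else -1);z=np.array([0,0,-1.]);y=np.cross(z,x)
    return Ro.from_matrix(np.c_[x,y,z])
def delta(pos,yaw,flip):
    o,R=state();Rt=target_R(yaw,flip)
    d=R.inv().apply(np.array(pos)-o["tool_pos"])*100
    r=(R.inv()*Rt).as_rotvec()*180/np.pi
    print("t",o["t"],"pos",o["tool_pos"],"shift cm",d,"turn deg",r,"F",o["contact_force"],"q",o["q"],"op",o["opening"]);return d,r
E
python3 - <<'E'
from go import *
o,R=state();print(R.as_matrix())
g=W([.4792,-.1819,.2274],[[-42,0,50]])[0];print(g)
for f in(0,1): delta(g+[0,0,.155],.2274,f)
E
```

```text
[[-0.922  0.386 -0.001]
 [ 0.386  0.922 -0.002]
 [ 0.    -0.002 -1.   ]]
[ 0.438 -0.191  0.05 ]
t 0.1 pos [0.241 0.576 0.404] shift cm [-47.825 -63.148  19.966] turn deg [ -0.058   0.13  144.235] F [ 0.348 -0.537 -0.1  ] q [ 1.055  0.053  1.614 -0.     1.476 -0.119] op 0.08516367279263787
t 0.1 pos [0.241 0.576 0.404] shift cm [-47.825 -63.148  19.966] turn deg [ -0.1    -0.044 -35.765] F [ 0.348 -0.537 -0.1  ] q [ 1.055  0.053  1.614 -0.     1.476 -0.119] op 0.08516367279263787
```

jog_arm --steps '[[[-2.9,-3.9,0],[0,0,0]],[[-2.9,-3.9,0],[0,0,0]],[[-2.9,-3.9,0],[0,0,0]],[[-2.9,-3.9,0],[0,0,0]],[[-2.9,-3.9,0],[0,0,0]],[[-2.9,-3.9,0],[0,0,0]],[[-2.9,-3.9,0],[0,0,0]],[[-2.9,-3.9,0],[0,0,0]]]' --fingers 1

```text
t: 0.9
tool_pos: [0.3353, 0.1916, 0.3981]
tool_rot: [-0.599, -3.08, 0.015]
contact_force: [0.4, -0.9, 0.1]
opening: 0.0856
```

jog_arm --steps '[[[-2.9,-3.9,0],[0,0,0]],[[-2.9,-3.9,0],[0,0,0]],[[-2.9,-3.9,0],[0,0,0]],[[-2.9,-3.9,0],[0,0,0]],[[-2.9,-3.9,0],[0,0,0]],[[-2.9,-3.9,0],[0,0,0]],[[-2.9,-3.9,0],[0,0,0]],[[-2.9,-3.9,0],[0,0,0]]]'

```text
t: 1.7
tool_pos: [0.4302, -0.1975, 0.3989]
tool_rot: [0.602, 3.083, -0.013]
contact_force: [0.6, -0.7, 0.2]
opening: 0.0849
```

Run:
```python
from go import *
delta([.438,-.191,.205],.2274,1)
```

```text
t 1.7 pos [ 0.43  -0.197  0.399] shift cm [-0.445  1.046 19.385] turn deg [ -0.463  -0.039 -35.141] F [ 0.62  -0.747  0.172] q [-0.586 -0.321  1.961 -0.007  1.498 -1.77 ] op 0.08494222583378615
```

jog_arm --steps '[[[0,0,1],[0,0,-7]],[[0,0,1],[0,0,-7]],[[0,0,1],[0,0,-7]],[[0,0,1],[0,0,-7]],[[0,0,1],[-0.4,0,-7]],[[0,0,1],[0,0,0]]]'

```text
t: 2.3
tool_pos: [0.4298, -0.2053, 0.3351]
tool_rot: [0.371, -3.114, -0.001]
contact_force: [0.2, -0.3, -0.2]
opening: 0.0853
```

Run:
```python
from go import *
delta([.438,-.191,.205],.2274,1)
```

```text
t 2.3 pos [ 0.43  -0.205  0.335] shift cm [-1.207  1.184 13.007] turn deg [ 0.056 -0.303  0.565] F [ 0.25  -0.319 -0.24 ] q [-0.601 -0.261  2.021 -0.003  1.386 -2.409] op 0.08529006812787784
```

jog_arm --steps '[[[-0.6,0.6,1],[0,0,0.5]],[[-0.6,0.6,1],[0,-0.3,0]],[[0,0,2],[0,0,0]],[[0,0,2],[0,0,0]],[[0,0,0],[0,0,0]]]'

```text
t: 2.8
tool_pos: [0.4393, -0.1874, 0.2695]
tool_rot: [0.345, -3.122, -0.005]
contact_force: [-0.7, 0.6, 0.6]
opening: 0.0856
```

Run:
```python
from go import *
import cv2
d=delta([.438,-.191,.205],.2274,1)
for n,(x,y,w,h) in(("side",(180,210,110,170)),("top",(310,200,100,100))):
    im=ctrl.get_image(n)[:,:,::-1]
    cv2.imwrite(f"pics/{n}1.png",cv2.resize(im[y:y+h,x:x+w],None,fx=3.5 if n=="side" else 6,fy=3.5 if n=="side" else 6,interpolation=cv2.INTER_CUBIC))
```

```text
t 2.8 pos [ 0.439 -0.187  0.269] shift cm [ 0.197 -0.346  6.445] turn deg [ 0.193 -0.041 -0.422] F [-0.666  0.592  0.589] q [-0.56  -0.182  2.071  0.002  1.255 -2.351] op 0.08555917491776471
```

View pics/side1.png

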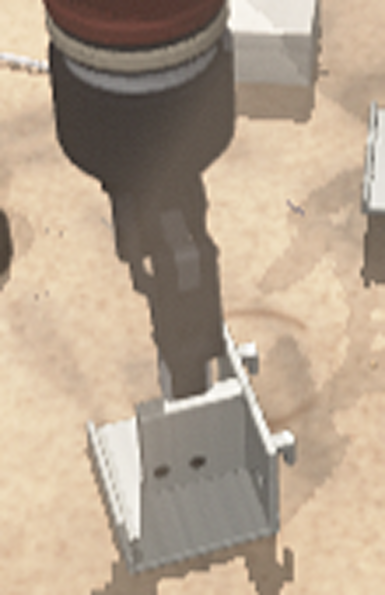

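View pics/top1.png

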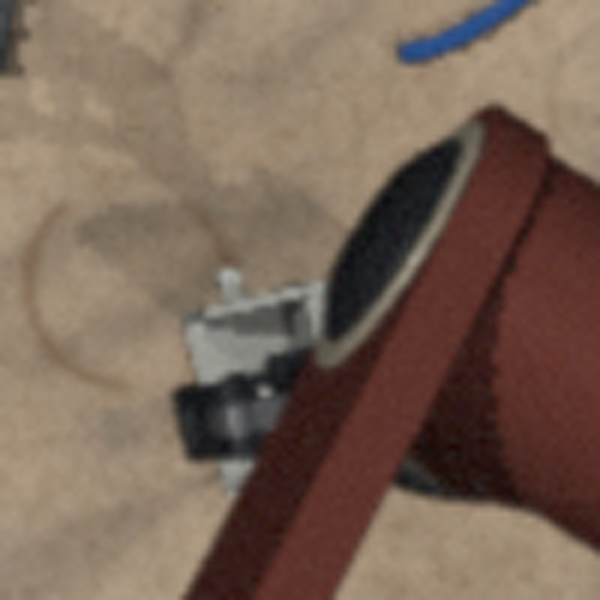

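jog_arm --steps '[[[0.2,-0.35,1],[0.2,0,-0.4]],[[0,0,1.5],[0,0,0]],[[0,0,1.5],[0,0,0]],[[0,0,1.2],[0,0,0]],[[0,0,1],[0,0,0]],[[0,0,0],[0,0,0]]]'

```text
t: 3.5
tool_pos: [0.4419, -0.1945, 0.2128]
tool_rot: [-0.355, 3.109, -0.019]
contact_force: [0.1, 0.0, 0.0]
opening: 0.0855
```

Run:
```python
from go import *
d=delta([.438,-.191,.205],.2274,1)
```

```text
t 3.5 pos [ 0.442 -0.194  0.213] shift cm [0.309 0.434 0.773] turn deg [-0.767  0.637 -0.006] F [0.09  0.009 0.045] q [-0.569 -0.088  2.094 -0.002  1.118 -2.366] op 0.08549585545514102
```

jog_arm --steps '[[[0.3,0.4,0.6],[-0.7,0.6,0]],[[0,0,0.1],[0,0,0]],[[0,0,0],[0,0,0]]]'

```text
t: 3.8
tool_pos: [0.4383, -0.1914, 0.2062]
tool_rot: [-0.356, 3.12, -0.002]
contact_force: [-0.1, -0.8, -0.1]
opening: 0.0855
```

Run:
```python
from go import *
d=delta([.438,-.191,.205],.2274,1)
```

```text
t 3.8 pos [ 0.438 -0.191  0.206] shift cm [0.024 0.047 0.116] turn deg [-0.077  0.059 -0.014] F [-0.062 -0.767 -0.068] q [-0.567 -0.084  2.103 -0.     1.121 -2.365] op 0.0854839745245925
```

jog_arm --steps '[[[0,0,0.1],[0,0,0]],[[0,0,0],[0,0,0]],[[0,0,0],[0,0,0]],[[0,0,0],[0,0,0]],[[0,0,0],[0,0,0]],[[0,0,0],[0,0,0]],[[0,0,0],[0,0,0]],[[0,0,0],[0,0,0]]]' --fingers -1 --grip_force 60

```text
t: 4.6
tool_pos: [0.439, -0.1918, 0.2067]
tool_rot: [-0.356, 3.118, -0.005]
contact_force: [0.2, -0.3, -0.1]
opening: 0.011
```

Run:
```python
from go import *
d=delta([.438,-.191,.205],.2274,1)
```

```text
t 4.6 pos [ 0.439 -0.192  0.207] shift cm [0.079 0.104 0.173] turn deg [-0.216  0.189 -0.011] F [ 0.192 -0.342 -0.065] q [-0.567 -0.084  2.102 -0.     1.119 -2.365] op 0.010970041492598125
```

jog_arm --steps '[[[0,0,-1],[0,0,0]],[[0,0,-2],[0,0,0]],[[0,0,-3],[0,0,0]],[[0,0,-3],[0,0,0]],[[0,0,-3],[0,0,0]],[[0,0,-2],[0,0,0]],[[0,0,-1],[0,0,0]],[[0,0,0],[0,0,0]]]'

```text
t: 5.4
tool_pos: [0.436, -0.1898, 0.3597]
tool_rot: [0.356, -3.116, -0.005]
contact_force: [0.7, -0.9, -3.8]
opening: 0.011
```

jog_arm --steps '[[[0,0,0],[0,0,4]],[[0,0,0],[0,0,5]],[[0,0,0],[0,0,5]],[[0,0,0],[0,0,5]],[[0,0,0],[0,0,3]],[[0,0,0],[0,0,0]]]'

```text
t: 6.0
tool_pos: [0.4337, -0.1884, 0.3498]
tool_rot: [-0.268, -3.11, -0.015]
contact_force: [0.0, -0.5, -1.7]
opening: 0.0111
```

Run:
```python
from go import *
R=[.6297,-.004,-.167]
d=delta(W(R,[[-41.4-60,0,356]])[0],-.167,1)
```

```text
t 6.0 pos [ 0.434 -0.188  0.35 ] shift cm [-6.008 21.475 -0.577] turn deg [ 0.442 -1.194 -0.284] F [ 0.001 -0.456 -1.72 ] q [-0.567 -0.279  2.01  -0.001  1.432 -1.966] op 0.011073314046910558
```

jog_arm --steps '[[[-0.5,1.5,-0.2],[0,0,0]],[[-1,3,-0.2],[0,-0.6,0]],[[-1,4,-0.2],[0.2,-0.6,0]],[[-1,4,-0.2],[0.2,0,0]],[[-1,4,-0.2],[0,0,0]],[[-0.8,2.5,-0.1],[0,0,0]],[[-0.5,1.5,-0.1],[0,0,0]],[[0,0,0],[0,0,0]]]'

```text
t: 6.8
tool_pos: [0.5262, 0.0113, 0.3514]
tool_rot: [-0.258, -3.115, -0.006]
contact_force: [-0.7, 0.2, -2.9]
opening: 0.0109
```

Run:
```python
from go import *
R=[.6297,-.004,-.167]
d=delta(W(R,[[-41.4-60,0,356]])[0],-.167,1)
```

```text
t 6.8 pos [0.526 0.011 0.351] shift cm [-0.313  0.212 -0.464] turn deg [ 0.144 -0.91   0.118] F [-0.741  0.231 -2.856] q [-0.121 -0.142  1.892  0.003  1.408 -1.527] op 0.010858140126058208
```

jog_arm --steps '[[[-0.3,0.2,-0.4],[0.1,-0.9,0.1]],[[0,0,-0.1],[0,0,0]],[[0,0,0],[0,0,0]]]'

```text
t: 7.1
tool_pos: [0.5289, 0.0119, 0.3543]
tool_rot: [-0.26, -3.128, 0.001]
contact_force: [-1.5, 0.1, -2.6]
opening: 0.0113
```

Run:
```python
from go import *
import cv2
R=[.6297,-.004,-.167]
d=delta(W(R,[[-41.4-60,0,356]])[0],-.167,1)
for n,(x,y,w,h),k in(("side",(250,120,110,160),3.7),("top",(220,130,130,100),6)):
    im=ctrl.get_image(n)[:,:,::-1];cv2.imwrite(f"pics/{n}2f.png",im)
    cv2.imwrite(f"pics/{n}2.png",cv2.resize(im[y:y+h,x:x+w],None,fx=k,fy=k,interpolation=cv2.INTER_CUBIC))
```

```text
t 7.1 pos [0.529 0.012 0.354] shift cm [-0.063  0.11  -0.168] turn deg [-0.037 -0.184  0.058] F [-1.46   0.102 -2.591] q [-0.118 -0.141  1.886 -0.     1.4   -1.523] op 0.011254327392342913
```

View pics/side2.png

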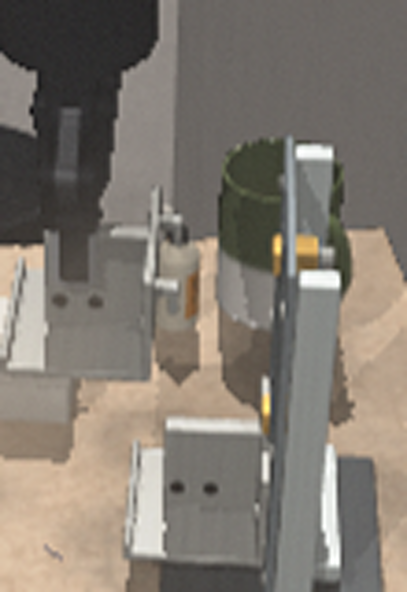

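View pics/top2.png

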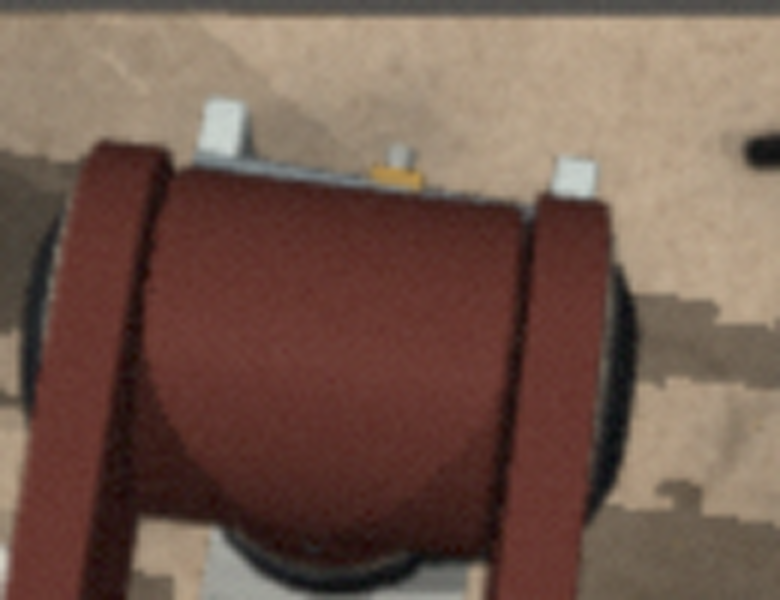

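```bash
cat > ov.py <<'E'
from go import *
import cv2
def ov(src,dst,box,k,off=41.4,z0=.2067,rack=[.6297,-.004,-.167],dz=-3):
    o,R=state();im=cv2.imread(src);x,y,w,h=box
    im=cv2.resize(im[y:y+h,x:x+w],None,fx=k,fy=k,interpolation=cv2.INTER_CUBIC)
    X=-R.as_matrix()[:,0];yaw=np.arctan2(X[1],X[0])
    p=[*(o["tool_pos"][:2]+X[:2]*off/1000),yaw];h0=(o["tool_pos"][2]-z0)*1000
    def seg(P,L,c):
        for i in range(len(L)-1):
            u=proj("side",W(P,[L[i],L[i+1]]));u=((u-[x,y]+.5)*k-.5).astype(int)
            cv2.line(im,u[0].tolist(),u[1].tolist(),c,1)
    H=lambda L:[[a,b,c+h0] for a,b,c in L]
    seg(p,H([[0,-45,0],[0,-45,60],[0,45,60]]),(0,0,255));seg(p,H([[-75,-45,0],[0,-45,0]]),(0,0,255))
    for yy in(-30,30): seg(p,H([[0,yy,44],[7,yy,44],[7,yy,34],[12,yy,34],[12,yy,50],[0,yy,50]]),(0,255,0))
    for yy in(-30,30): seg(rack,[[0,yy-7,174+dz],[0,yy+7,174+dz],[0,yy+7,214+dz],[0,yy-7,214+dz],[0,yy-7,174+dz]],(255,255,0))
    seg(rack,[[0,-65,230+dz],[0,65,230+dz]],(255,0,255))
    cv2.imwrite(dst,im)
E
python3 -c "
from ov import *
ov('pics/side2f.png','pics/ov2.png',(250,150,110,110),5.4)"
```

```text
(no output)
```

View pics/ov2.png

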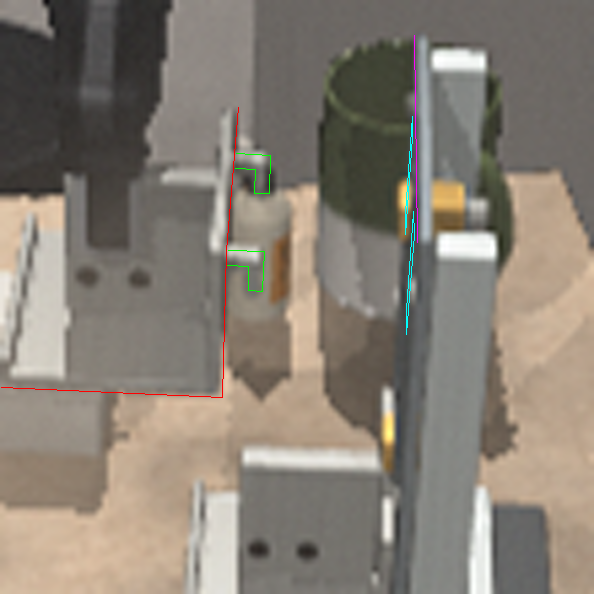

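jog_arm --steps '[[[-1,0.1,-0.25],[0,0,0]],[[-1.5,0,-0.1],[0,-0.2,0]],[[-1,0,-0.1],[0,0,0]],[[-0.5,0,-0.1],[0,0,0]],[[0,0,0],[0,0,0]]]'

```text
t: 7.7
tool_pos: [0.5713, 0.004, 0.3609]
tool_rot: [0.265, 3.128, -0.001]
contact_force: [-0.1, -0.2, -2.7]
opening: 0.0107
```

```bash
cat > chk.py <<'E'
from go import *
def c(x,z=356,y=0):
    R=[.6297,-.004,-.167]
    delta(W(R,[[-41.4+x,y,z]])[0],-.167,1)
    o,_=state();p=o["tool_pos"];cc,s=np.cos(R[2]),np.sin(R[2]);d=p[:2]-R[:2];F=o["contact_force"]
    print("bracket in rack x,y mm",1e3*(cc*d[0]+s*d[1])+41.4,1e3*(-s*d[0]+cc*d[1]),"h",1e3*(p[2]-.2067),"neck z",1e3*(p[2]-.2067)+44,"Frack",cc*F[0]+s*F[1],-s*F[0]+cc*F[1],F[2])
E
python3 - <<'E'
from chk import *
import cv2
c(-20)
im=ctrl.get_image("side")[:,:,::-1];cv2.imwrite("pics/side3f.png",im)
from ov import *
ov('pics/side3f.png','pics/ov3.png',(270,150,100,100),6)
cv2.imwrite("pics/side3.png",cv2.resize(im[150:250,270:370],None,fx=6,fy=6,interpolation=cv2.INTER_CUBIC))
E
```

```text
t 7.7 pos [0.571 0.004 0.361] shift cm [0.25  0.18  0.492] turn deg [-0.034  0.122 -0.117] F [-0.092 -0.158 -2.685] q [-0.123 -0.044  1.784 -0.001  1.4   -1.525] op 0.010672284242113073
bracket in rack x,y mm -17.51364608449176 -1.7983886444504649 h 154.22774190261435 neck z 198.22774190261435 Frack -0.06435779619569197 -0.17062284829446997 -2.6846030710768454
```

View pics/side3.png

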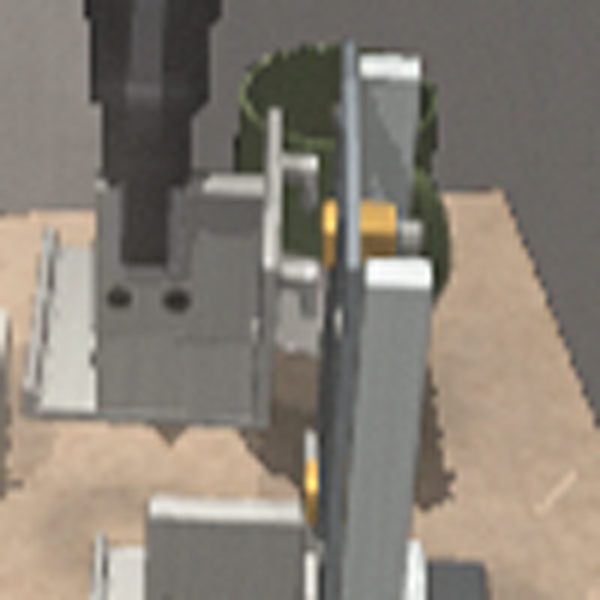

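View pics/ov3.png

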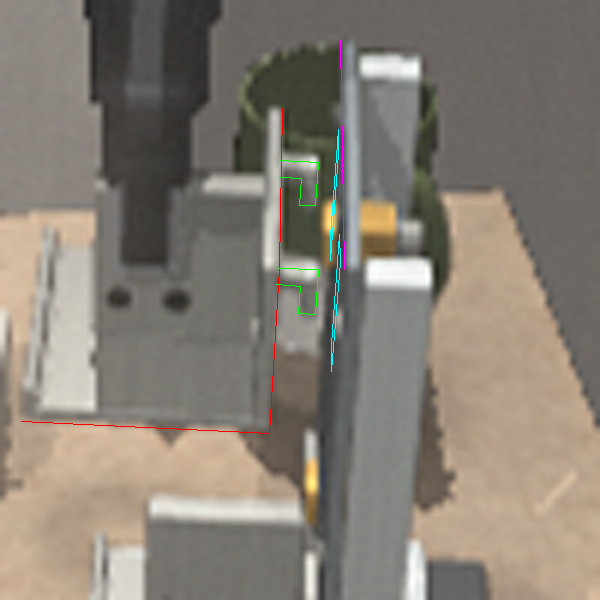

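jog_arm --steps '[[[0,0.12,0.3],[0,0,0]],[[0,0,0],[0,0,0]],[[0,0,0],[0,0,0]]]'

```text
t: 8.05
tool_pos: [0.5705, 0.0056, 0.357]
tool_rot: [0.265, 3.13, -0.001]
contact_force: [-0.3, -1.1, -3.1]
opening: 0.0108
```

Run:
```python
from chk import *
c(-13)
```

```text
t 8.05 pos [0.571 0.006 0.357] shift cm [-0.553  0.039  0.102] turn deg [-0.038  0.017 -0.101] F [-0.306 -1.1   -3.107] q [-0.12  -0.042  1.789 -0.001  1.395 -1.522] op 0.01081883314339211
bracket in rack x,y mm -18.5355421196085 -0.3812712145155068 h 150.32201997210404 neck z 194.32201997210404 Frack -0.11863052052441969 -1.1352069459474265 -3.106744286037724
```

Now feel forward in 3 mm steps.

jog_arm --steps '[[[-0.3,0,0],[0,0,0]],[[-0.3,0,0],[0,0,0]],[[-0.2,0,0],[0,0,0]],[[0,0,0],[0,0,0]]]'

```text
t: 8.45
tool_pos: [0.5787, 0.0044, 0.357]
tool_rot: [0.264, 3.13, -0.001]
contact_force: [0.2, 0.1, -2.2]
opening: 0.0109
```

Run:
```python
from chk import *
c(-13)
```

```text
t 8.45 pos [0.579 0.004 0.357] shift cm [0.268 0.023 0.103] turn deg [-0.037  0.023 -0.084] F [ 0.178  0.055 -2.157] q [-0.121 -0.023  1.77  -0.001  1.394 -1.523] op 0.010942612768372174
bracket in rack x,y mm -10.32197818687493 -0.233759997056748 h 150.32880259221304 neck z 194.32880259221304 Frack 0.1660707738123672 0.08330825451724919 -2.1572385293764165
```

jog_arm --steps '[[[-0.2,0,0],[0,0,0]],[[-0.2,0,0],[0,0,0]],[[0,0,0],[0,0,0]]]'

```text
t: 8.75
tool_pos: [0.5831, 0.0036, 0.3571]
tool_rot: [0.264, 3.13, -0.001]
contact_force: [-0.5, -0.3, -2.2]
opening: 0.011
```

Run:
```python
from chk import *
import cv2
c(0)
im=ctrl.get_image("side")[:,:,::-1];cv2.imwrite("pics/side4f.png",im)
cv2.imwrite("pics/side4.png",cv2.resize(im[150:250,270:370],None,fx=6,fy=6,interpolation=cv2.INTER_CUBIC))
```

```text
t 8.75 pos [0.583 0.004 0.357] shift cm [-0.585  0.027  0.109] turn deg [-0.036  0.026 -0.085] F [-0.494 -0.258 -2.236] q [-0.121 -0.013  1.76  -0.001  1.394 -1.524] op 0.011029206036065041
bracket in rack x,y mm -5.853527914017661 -0.25605027856267537 h 150.3851134084314 neck z 194.3851134084314 Frack -0.44458452022614803 -0.3369077540613765 -2.2358126685823088
```

View pics/side4.png

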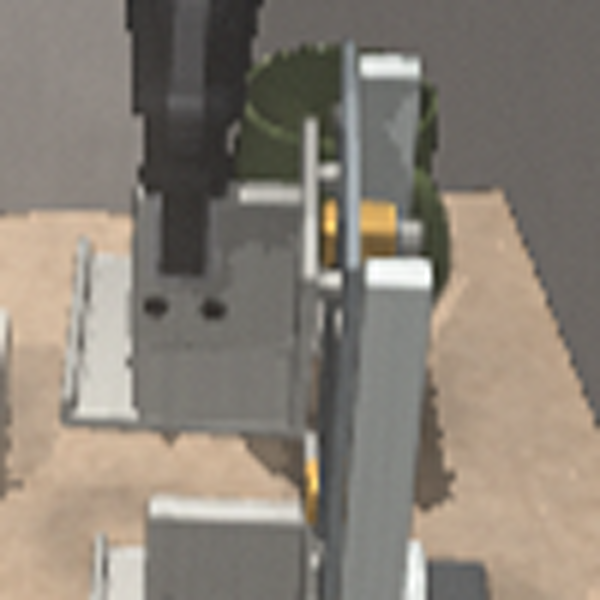

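jog_arm --steps '[[[-0.2,0,0],[0,0,0]],[[-0.1,0,0],[0,0,0]],[[0,0,0],[0,0,0]]]'

```text
t: 9.1
tool_pos: [0.5856, 0.0032, 0.3565]
tool_rot: [-0.264, -3.128, 0.001]
contact_force: [-0.0, 0.3, -1.9]
opening: 0.011
```

Run:
```python
from chk import *
c(0)
```

```text
t 9.1 pos [0.586 0.003 0.357] shift cm [-0.327  0.02   0.053] turn deg [-0.042 -0.166 -0.076] F [-0.044  0.333 -1.875] q [-0.121 -0.005  1.753 -0.001  1.396 -1.524] op 0.011025860109109374
bracket in rack x,y mm -3.2692988162331957 -0.19703378909046668 h 149.8396100475175 neck z 193.8396100475175 Frack -0.0981736014964418 0.32065164434319804 -1.875019585930993
```

jog_arm --steps '[[[-0.2,0,0],[0,0,0]],[[0,0,0],[0,0,0]]]'

```text
t: 9.3
tool_pos: [0.587, 0.0031, 0.356]
tool_rot: [-0.263, -3.124, 0.0]
contact_force: [-4.1, -0.1, -1.4]
opening: 0.0106
```

jog_arm --steps '[[[-0.2,0,0],[0,0,0]],[[0,0,0],[0,0,0]]]'

```text
t: 9.5
tool_pos: [0.5886, 0.0028, 0.3555]
tool_rot: [-0.263, -3.121, 0.0]
contact_force: [-4.3, 0.6, -1.2]
opening: 0.0106
```

Run:
```python
from chk import *
c(0)
```

```text
t 9.5 pos [0.589 0.003 0.355] shift cm [-0.023  0.008 -0.051] turn deg [-0.052 -0.558 -0.059] F [-4.337  0.561 -1.182] q [-0.121  0.004  1.745 -0.     1.401 -1.524] op 0.010618223730812984
bracket in rack x,y mm -0.23339699735533515 -0.08171199022096766 h 148.796945821554 neck z 192.796945821554 Frack -4.369915548209638 -0.16731366808829762 -1.1816727824093496
```

jog_arm --steps '[[[-0.2,0,0],[0,-0.5,0]],[[0,0,0],[0,0,0]]]'

```text
t: 9.7
tool_pos: [0.5901, 0.0026, 0.3549]
tool_rot: [-0.263, -3.126, 0.001]
contact_force: [-5.5, 1.5, -1.1]
opening: 0.0111
```

jog_arm --steps '[[[-0.15,0,0],[0,-0.1,0]],[[0,0,0],[0,0,0]]]'

```text
t: 9.9
tool_pos: [0.5908, 0.0026, 0.3543]
tool_rot: [-0.262, -3.123, 0.001]
contact_force: [-5.5, 1.3, -1.4]
opening: 0.0106
```

Run:
```python
from chk import *
c(0)
```

```text
t 9.9 pos [0.591 0.003 0.354] shift cm [ 0.193 -0.006 -0.173] turn deg [-0.073 -0.442 -0.037] F [-5.486  1.322 -1.403] q [-0.121  0.01   1.742 -0.001  1.397 -1.524] op 0.010597374392393397
bracket in rack x,y mm 1.9145757573877304 0.06064336944618977 h 147.55967981164125 neck z 191.55967981164125 Frack -5.629804912635416 0.39139302636394857 -1.403478674291634
```

jog_arm --steps '[[[-0.15,0,0],[0,-0.3,0]],[[0,0,0],[0,0,0]]]'

```text
t: 10.1
tool_pos: [0.591, 0.0027, 0.3534]
tool_rot: [-0.262, -3.121, 0.001]
contact_force: [-5.3, 1.0, -1.2]
opening: 0.011
```

jog_arm --steps '[[[-0.15,0,0],[0,-0.3,0]],[[0,0,0],[0,0,0]]]'

```text
t: 10.3
tool_pos: [0.5913, 0.0027, 0.3526]
tool_rot: [-0.261, -3.119, 0.001]
contact_force: [-5.2, 0.6, -1.6]
opening: 0.0107
```

Run:
```python
from chk import *
import cv2
c(0)
im=ctrl.get_image("side")[:,:,::-1];cv2.imwrite("pics/side5f.png",im)
cv2.imwrite("pics/side5.png",cv2.resize(im[150:250,270:370],None,fx=6,fy=6,interpolation=cv2.INTER_CUBIC))
```

```text
t 10.3 pos [0.591 0.003 0.353] shift cm [ 0.246 -0.027 -0.334] turn deg [-0.109 -0.67  -0.   ] F [-5.204  0.616 -1.642] q [-0.121  0.014  1.741 -0.001  1.399 -1.524] op 0.010726290822752832
bracket in rack x,y mm 2.4164546815682257 0.2625946486228747 h 145.93471821847348 neck z 189.93471821847348 Frack -5.234051834300492 -0.2576410820986329 -1.6415025287199392
```

View pics/side5.png

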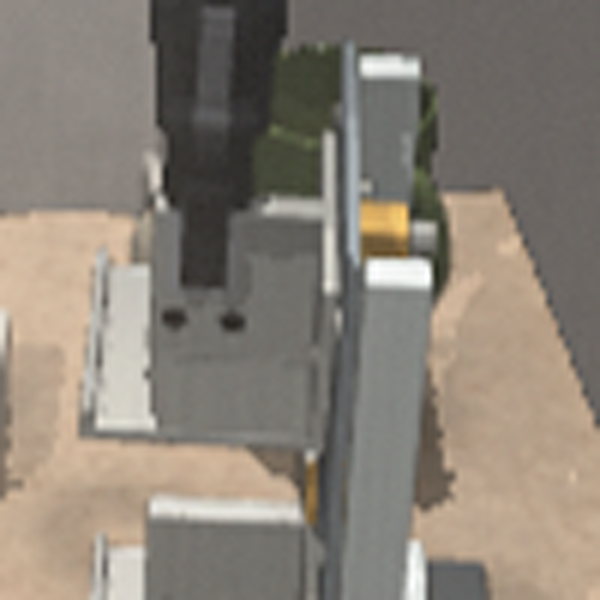

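jog_arm --steps '[[[-0.25,0,-0.1],[0,-0.5,0]],[[0,0,0],[0,0,0]]]'

```text
t: 10.55
tool_pos: [0.5917, 0.0028, 0.3519]
tool_rot: [-0.26, -3.115, 0.002]
contact_force: [-4.8, 0.3, -1.3]
opening: 0.0111
```

jog_arm --steps '[[[-0.3,0,-0.05],[0,-0.5,0]]]'

```text
t: 10.65
tool_pos: [0.593, 0.0027, 0.3513]
tool_rot: [-0.26, -3.114, 0.002]
contact_force: [-24.6, 3.3, 6.5]
opening: 0.0109
```

Run:
```python
from chk import *
c(0)
```

```text
t 10.65 pos [0.593 0.003 0.351] shift cm [ 0.414 -0.052 -0.46 ] turn deg [-0.167 -0.966  0.032] F [-24.568   3.269   6.499] q [-0.121  0.02   1.737 -0.002  1.402 -1.524] op 0.010886448520213346
bracket in rack x,y mm 4.0624323067623465 0.5098255438233971 h 144.6302819511091 neck z 188.6302819511091 Frack -24.76980509566329 -0.8600617729050843 6.498969899501409
```

jog_arm --steps '[[[0.05,0,0],[0,-0.3,0]]]'

```text
t: 10.75
tool_pos: [0.5919, 0.003, 0.3509]
tool_rot: [-0.26, -3.116, 0.003]
contact_force: [-5.5, 1.3, -1.5]
opening: 0.0111
```

jog_arm --steps '[[[0,0,0.1],[0,0,0]]]'

```text
t: 10.85
tool_pos: [0.5915, 0.0031, 0.3497]
tool_rot: [-0.259, -3.114, 0.003]
contact_force: [-5.2, 0.3, -0.5]
opening: 0.0106
```

Run:
```python
from chk import *
c(0)
```

```text
t 10.85 pos [0.592 0.003 0.35 ] shift cm [ 0.267 -0.065 -0.624] turn deg [-0.181 -0.94   0.046] F [-5.207  0.296 -0.49 ] q [-0.12   0.018  1.742 -0.002  1.398 -1.524] op 0.010631320186817303
bracket in rack x,y mm 2.568796902829348 0.6355673906860738 h 143.0177446080266 neck z 187.0177446080266 Frack -5.183604470268936 -0.5735055662553867 -0.48970630677836713
```

jog_arm --steps '[[[-0.06,0,0.2],[0,-0.4,0]],[[-0.06,0,0.2],[0,-0.4,0]],[[-0.06,0,0.2],[0,-0.2,0]]]'

```text
t: 11.15
tool_pos: [0.5915, 0.0033, 0.3429]
tool_rot: [-0.26, -3.123, 0.004]
contact_force: [-6.6, 0.9, -0.6]
opening: 0.0102
```

Run:
```python
from chk import *
c(0)
```

```text
t 11.15 pos [0.592 0.003 0.343] shift cm [ 0.264 -0.089 -1.305] turn deg [-0.189 -0.458  0.056] F [-6.575  0.876 -0.604] q [-0.12   0.021  1.75  -0.003  1.378 -1.524] op 0.010207685774229806
bracket in rack x,y mm 2.533421388343008 0.8505468649812115 h 136.22209769313253 neck z 180.22209769313253 Frack -6.628902399132086 -0.22887405925671556 -0.6042577006662058
```

jog_arm --steps '[[[-0.06,-0.05,0.15],[0,-0.3,0]],[[-0.06,-0.03,0.15],[0,-0.3,0]]]'

```text
t: 11.35
tool_pos: [0.5911, 0.0029, 0.3389]
tool_rot: [-0.26, -3.125, 0.004]
contact_force: [-8.9, 1.9, 0.9]
opening: 0.0109
```

Run:
```python
from chk import *
c(0)
```

```text
t 11.35 pos [0.591 0.003 0.339] shift cm [ 0.229 -0.041 -1.707] turn deg [-0.165 -0.317  0.067] F [-8.944  1.929  0.947] q [-0.121  0.023  1.755 -0.003  1.369 -1.525] op 0.01087339902664877
bracket in rack x,y mm 2.1909414815566777 0.3659668108997264 h 132.21318361249456 neck z 176.21318361249456 Frack -9.139921146665365 0.4151617104839096 0.9466639603045423
```

jog_arm --steps '[[[-0.05,0,0.15],[0,-0.2,0]]]'

```text
t: 11.45
tool_pos: [0.591, 0.003, 0.337]
tool_rot: [-0.26, -3.126, 0.004]
contact_force: [-6.6, 2.0, -1.5]
opening: 0.011
```

jog_arm --steps '[[[-0.05,0,0.15],[0,-0.2,0]]]'

```text
t: 11.55
tool_pos: [0.5909, 0.0031, 0.335]
tool_rot: [-0.26, -3.126, 0.004]
contact_force: [-7.2, 1.3, 0.8]
opening: 0.0111
```

Run:
```python
from chk import *
c(0)
```

```text
t 11.55 pos [0.591 0.003 0.335] shift cm [ 0.209 -0.058 -2.095] turn deg [-0.171 -0.243  0.072] F [-7.222  1.265  0.831] q [-0.12   0.026  1.759 -0.003  1.361 -1.525] op 0.011101378426953861
bracket in rack x,y mm 2.0038075728789906 0.521705450891639 h 128.33969075412642 neck z 172.33969075412642 Frack -7.331472600829088 0.04687264777835631 0.8305769626993907
```

jog_arm --steps '[[[-0.05,0,0.12],[0,-0.1,0]]]'

```text
t: 11.65
tool_pos: [0.591, 0.0031, 0.3337]
tool_rot: [-0.26, -3.126, 0.004]
contact_force: [-7.4, 1.5, 2.0]
opening: 0.0112
```

jog_arm --steps '[[[-0.05,0,0.12],[0,-0.1,0]]]'

```text
t: 11.75
tool_pos: [0.5911, 0.0031, 0.3335]
tool_rot: [-0.26, -3.125, 0.004]
contact_force: [-12.0, 1.6, 7.4]
opening: 0.0112
```

Run:
```python
from chk import *
import cv2
c(0)
im=ctrl.get_image("side")[:,:,::-1]
cv2.imwrite("pics/side6.png",cv2.resize(im[150:250,270:370],None,fx=6,fy=6,interpolation=cv2.INTER_CUBIC))
```

```text
t 11.75 pos [0.591 0.003 0.334] shift cm [ 0.231 -0.069 -2.247] turn deg [-0.183 -0.296  0.067] F [-11.957   1.637   7.356] q [-0.12   0.028  1.759 -0.003  1.359 -1.524] op 0.011168772061359486
bracket in rack x,y mm 2.192286401210488 0.625267389000113 h 126.81622641187779 neck z 170.81622641187778 Frack -12.062375790301873 -0.3736162439479962 7.356087592842295
```

View pics/side6.png

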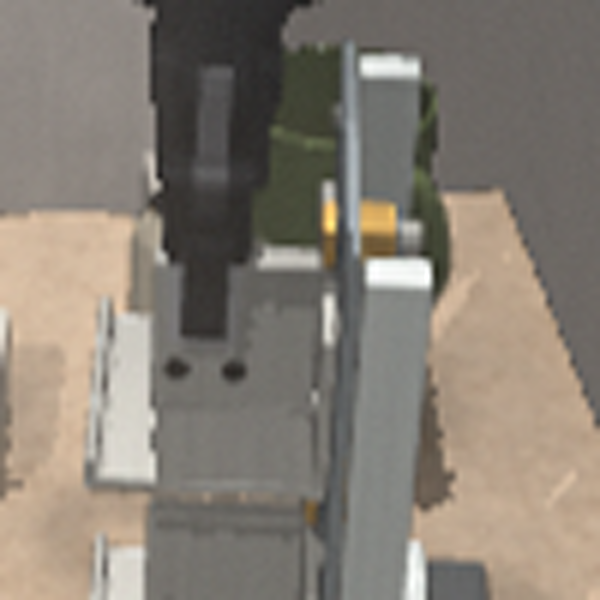

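jog_arm --steps '[[[0,0,0.12],[0,0,0]]]'

```text
t: 11.9
tool_pos: [0.5911, 0.0031, 0.3337]
tool_rot: [-0.26, -3.125, 0.004]
contact_force: [-6.6, -0.0, 2.5]
opening: 0.0112
```

jog_arm --steps '[[[0,0,0],[0,0,0]],[[0,0,0],[0,0,0]]]'

```text
t: 12.1
tool_pos: [0.591, 0.0031, 0.3339]
tool_rot: [-0.26, -3.126, 0.004]
contact_force: [-3.2, -0.0, -2.5]
opening: 0.0109
```

Run:
```python
from chk import *
c(0)
```

```text
t 12.1 pos [0.591 0.003 0.334] shift cm [ 0.216 -0.068 -2.208] turn deg [-0.187 -0.287  0.049] F [-3.233 -0.009 -2.468] q [-0.12   0.027  1.759 -0.003  1.36  -1.524] op 0.010945413682825015
bracket in rack x,y mm 2.053854707683506 0.6071461129126664 h 127.20277358423482 neck z 171.20277358423482 Frack -3.18622368436885 -0.5462632064911024 -2.468114529431275
```

jog_arm --steps '[[[0,0,0],[0,0,0]],[[0,0,0],[0,0,0]],[[0,0,0],[0,0,0]],[[0,0,0],[0,0,0]],[[0,0,0],[0,0,0]]]' --fingers 0.2

```text
t: 12.6
tool_pos: [0.5936, 0.0026, 0.3381]
tool_rot: [0.26, 3.122, -0.006]
contact_force: [-0.4, 0.0, 0.3]
opening: 0.0513
```

Run:
```python
from chk import *
import cv2
c(0)
im=ctrl.get_image("side")[:,:,::-1]
cv2.imwrite("pics/side7.png",cv2.resize(im[150:250,270:370],None,fx=6,fy=6,interpolation=cv2.INTER_CUBIC))
```

```text
t 12.6 pos [0.594 0.003 0.338] shift cm [ 0.459 -0.057 -1.798] turn deg [-0.164  0.511  0.041] F [-0.44   0.044  0.343] q [-0.12   0.027  1.753 -0.003  1.353 -1.524] op 0.051252407932895816
bracket in rack x,y mm 4.7468116367011675 0.5188860255177264 h 131.35724837724055 neck z 175.35724837724055 Frack -0.44080400179482404 -0.02934231358564337 0.34251715164454316
```

View pics/side7.png

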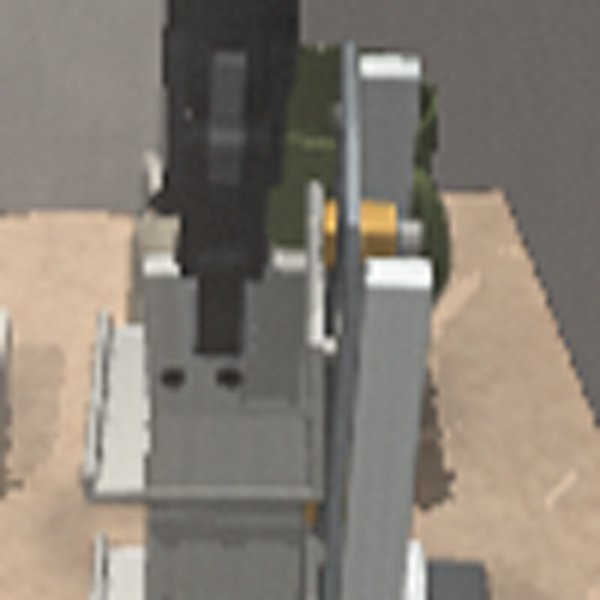

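jog_arm --steps '[[[0.3,0,-0.3],[0,0,0]],[[0.3,0,-1],[0,0,0]],[[0.2,0,-2],[0,0,0]],[[0.3,0,-3],[0,0,0]],[[0.5,0,-3],[0,0,0]],[[1,0,-2],[0,0,0]],[[1,0,-1],[0,0,0]],[[0,0,0],[0,0,0]]]'

```text
t: 13.45
tool_pos: [0.5541, 0.0097, 0.4701]
tool_rot: [0.26, 3.12, -0.006]
contact_force: [0.3, -0.4, -0.1]
opening: 0.0511
```

jog_arm --steps '[[[2,0,0],[0,0,0]],[[3,0,0],[0,0,0]],[[4,0,0],[0,0,0]],[[4,0,0],[0,0,0]],[[4,0,0],[0,0,0]],[[2,0,0],[0,0,0]],[[0,0,0],[0,0,0]]]'

```text
t: 14.15
tool_pos: [0.361, 0.0418, 0.4657]
tool_rot: [0.261, 3.119, -0.006]
contact_force: [0.8, 1.1, -0.9]
opening: 0.051
```

Run:
```python
from chk import *
import cv2
c(0)
s=ctrl.get_image("side")[:,:,::-1];t=ctrl.get_image("top")[:,:,::-1]
cv2.imwrite("pics/side8f.png",s);cv2.imwrite("pics/top8f.png",t)
cv2.imwrite("pics/side8.png",cv2.resize(s[150:250,270:370],None,fx=6,fy=6,interpolation=cv2.INTER_CUBIC))
cv2.imwrite("pics/top8.png",cv2.resize(t[140:240,170:320],None,fx=5,fy=5,interpolation=cv2.INTER_CUBIC))
```

```text
t 14.15 pos [0.361 0.042 0.466] shift cm [-22.989  -0.021  11.244] turn deg [-0.154  0.677  0.011] F [ 0.846  1.082 -0.907] q [-0.089 -0.664  2.082 -0.004  1.712 -1.494] op 0.05095093268063976
bracket in rack x,y mm -231.2035155700523 0.4632451738196333 h 259.0164022502469 neck z 303.0164022502469 Frack 0.6540886220180414 1.207559443776207 -0.9065828319671645
```

View pics/side8.png

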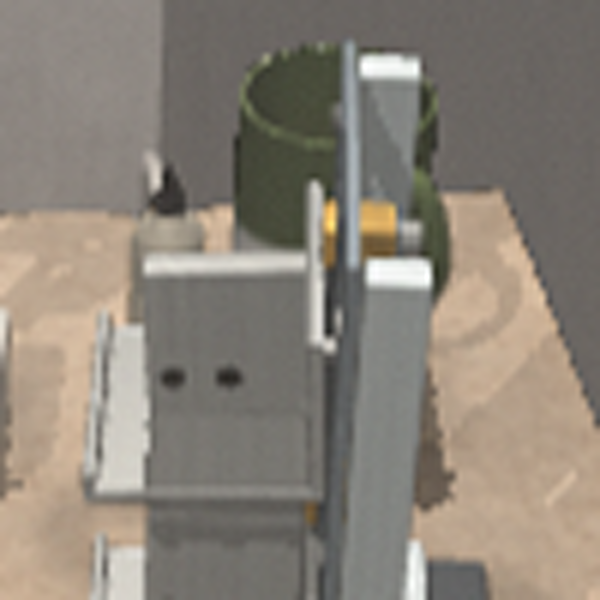

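View pics/top8.png

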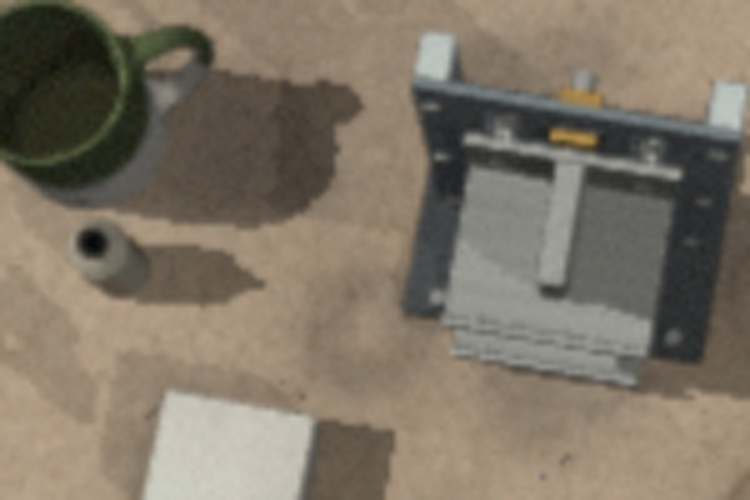

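```bash
python3 -c "
from station import ctrl
print(ctrl.finish_job())"
```

```text
the job is handed in; nothing more can be done
None
```

The bracket is hanging in the upper slots with the catch out over its plate, released, and I handed the job in at about 14 s of the 45 s. The handing-in gave no verdict, so what follows is from my own readings.

**How it went:** I gripped the bracket by its web and fed the tabs in. It met the catch at about 4–6 N, then touched the sheet, where the force peaked once at about 25 N. I slid it down until the edge was felt, with the necks at about 171 mm and no more than about 12 N sideways and 7 N up. One more light press moved it no further. Then I opened the fingers and backed the gripper well clear.

**Last pictures:**
- The bracket hangs square and centred, sagging slightly as expected.
- The bolt is back where it started, above the plate's top edge.
- I saw no sign that the box or bottle had moved, and the gripper never came near them.

**What disagreed:**
- The sheet was felt about 2–3 mm further back than my camera fit put it, which is about the calibration error. The felt edge height matched the camera estimate of about 171 mm.
- The tool drifted about 4 mm up and 2.5 mm toward the sheet while the fingers opened. No contact force showed at the end of it.

I did not re-measure the sag angle or the final bracket pose numerically.

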